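# Lock a primed panel into the sliding-clamp panel holder

## Robot

A 6-joint arm with a two-finger parallel gripper is mounted at the origin on the work surface; the furniture and walls round the work are solid. World frame = base frame: x ahead of the robot, y to its left, z up, the work surface at z = 0. Lengths are in mm, angles in degrees, forces in N, time in s.
With the tool pointing down it reaches from about 325 to 925 mm from the base axis. Payload 3.1 kg.
Tool frame: the origin (TCP) lies at the very end of the fingers, on their centre line; the grasp point (between the pads) lies grasp_offset behind it (grasp_offset is the distance from the TCP to the grasp point, in mm); z points along the fingers, y is the line along which they close (so a half turn about z gives the same grasp; the last joint's range is limited). The gripper opens to 85 mm and grips with 20 to 120 N. Pads are 22 mm wide; open, the fingers measure 114 mm over their backs; the gripper's body (76 mm by 85 mm) begins 54 mm behind the grasp point. The pads swing forward as they close: fully open they stand 13 mm farther back than shut.
Start: joints at [67.884, 12.427, 92.441, -0, 75.132, -6.429], TCP at [168.976, 601.736, 231.3] pointing down, gripper open.
Joint ranges: [-157.48, 157.48], [-44.54, 120.13], [17.64, 146.25], [-64.5, 244.5], [7.68, 150.69], [-147.95, 147.95]. Speed limits (degrees/s): [159.86, 159.86, 180, 180, 180, 180].

## Interface

Orientations are given as [roll, pitch, yaw] about the fixed x, y, z axes, in that order (R = Rz(yaw) Ry(pitch) Rx(roll)).
In Python, from station import * gives the robot as it stands. Calls block until the motion is done:
- goto(position, orientation): joint-space move of the TCP to a pose.
- move_l(position, attitude=None, speed=150): straight line of the TCP; attitude=None keeps the orientation; speed is the mean speed in mm/s.
- move_j(angles): joint-space move.
- grip(opening, squeeze=None): finger opening in mm; squeeze is the grip in N (None keeps the last); returns when the fingers have stopped.
- wait(seconds).
- solve_ik(position, orientation): joint angles nearest the present ones, or None.
- get_obs(): the state.
- get_image(name): name is "scene" or "top"; returns the picture (480x640x3 uint8, red, green, blue); there is no depth.
- get_calibration(name): a dict with "fx", "fy", "cx", "cy" (pixels), "R" (3x3) and "t" (3): a world point X has camera coordinates R X + t. Camera axes: x right, y down, z forward; pixel columns grow to the right and rows downward; lengths in mm; the calibration is good to about 2 mm. A picture is of the moment at which its call begins. get_calibration takes no time and is no camera call.
A pose or a line that the arm cannot do raises Unreachable and nothing moves.
- sign_off(): hands the job in; it is judged then, once.
Trained networks look in the newest picture that a camera, given by its name, has taken for a name from the list of things; names that differ only in an ending like _2 or _b are one class to them, and where a whole thing is asked for, a point or a joint stands for the part that bears it (a point fixed in the world has none). Each returns a list of dicts, best first, with "score" (0 to 1); they miss things now and then, are a little off and sometimes report something else, mostly with a low value. They report only what shows in the picture. A call takes as long as a camera call. They do not tell look-alikes from the thing itself.
- spot_in(name, camera): "extent" ([centre column, centre row, width, height] in pixels, round what is visible of it).
- regions_of(name, camera): "region" (480x640 bool, what is visible of it) and "extent" ([centre column, centre row, width, height] in pixels, round what is visible of it).
The state is a dict: "t": time; "joint_pos": joint angles; "qvel": joint speeds; "effort": joint torques, N m; "tcp_pos": TCP position; "ee_rot": TCP orientation; "wrist_force": force on the tool from outside, world axes, zero at the start; "moment": the same for the moment, N m; "grip_width": finger opening in mm; "grip_force": force on a finger pad.
Only numpy, scipy, OpenCV 4.12 (cv2) and the standard library are available. Lean on these libraries where they do the work, as an engineer would, in place of code of your own. Each camera call takes 0.05 s, during which the arm holds its last target. There are 200 camera calls.

## Task

Lock the freshly primed panel into its flat holder on the table: through the finger window of the sliding clamp, press the spring catch all the way down with your fingertips, and keep it down while you push the clamp towards the ledge, past the catch. Carry on until the clamp has slid the panel home against the ledge and the catch has sprung up behind the clamp, then let go. Only press and push: the primer is wet, so do not touch the panel itself, do not lift anything, and leave the cup, bottle and brush beside the holder where they are.

Things in the scene. Friction and masses are not known exactly. Their poses are not given: they have to be found in the camera images.
- holder: Fixed plywood panel holder lying flat, 300 x 250 mm, board top 23 mm above the table. Origin on the table under the board, which spans x -143 to +157 mm. x points away from the ledge (the clamp slides along -x), z up. Aluminium angle rails along both sides, inner edges at y = +/-103 mm, top 41 mm above the table, guide the clamp. The catch is on the centre line at x = 85.5 to 123.5 mm.
- ledge_face (a point): Middle of the inner face of the wooden ledge at the holder's near end (x = -122 mm), against which the panel must come; a 5 mm lip reaches over it, top 39.5 mm above the table. Axes as the holder's.
- window (a point): Centre of the clamp's finger window, at the top face of the aluminium finger plate (35 mm above the table). The window goes right through: 48 mm along the sliding direction, 46 mm across. The plate is 84 mm wide, 8.5 mm thick, underside 3.5 mm above the board; front rim 16 mm wide, rear rim 14 mm (plate ends 38 mm behind the window centre). Moves with the clamp; axes as the holder's.
- bar_front (a point): Middle of the front face of the clamp's wooden cross bar (204 mm wide), which pushes the panel's edge; 40 mm from the window centre on the ledge side. A thin lip on the bar reaches 5 mm further, over the panel's edge. Moves with the clamp.
- catch_top (a point): Centre of the top of the catch, a dark steel spring plunger with a ribbed flat push pad, 38 mm along the sliding direction by 30 mm across. It moves straight down into the board: up, its top is 38 mm above the table (3 mm proud of the clamp's plate); fully down, 24 mm (1 mm above the board, 2.5 mm below the plate's underside). Moves with the catch.
- clamp (a joint): Travel of the clamp towards the ledge, m. 0 = open, as it starts: the catch stands up in the window, 1.5 mm in front of the rear rim, and blocks it. At 0.0535 its rear edge clears the catch; about 0.056 = bar against a panel fully home; 0.061 = end stop. Friction 2 N, up to about 12 N while the catch rubs under it and it pushes the panel; stays where left.
- catch (a joint): Depth of the catch, m: 0 = up, 0.014 = fully down. Spring: 3.5 N at first, 8.5 N fully down. Above the depth 0.0115 it no longer blocks. Once the clamp's rear rim lies over it, the clamp keeps it down by itself; when the clamp has passed, it springs up and stops the clamp from going back.
- panel: Loose white primed panel, 127 mm (x) by 178 mm (y), 8 mm thick, 0.15 kg, lying on the board between ledge and clamp, up to 4 cm away from the ledge and slightly askew. Origin at the centre of its underside. Its wet face must not be touched by the robot; the clamp's bar pushes it. Fully home its centre is 58.5 mm on the ledge side of the holder's origin.
- cup: Bystander: white cup, 83 mm wide, 106 mm tall, standing about 20 to 23 cm to one side of the holder's centre line. Origin at the centre of its foot. Do not disturb.
- bottle: Bystander: paint bottle with a black cap, 47 mm wide, 134 mm tall, standing on the other side of the holder. Origin at the centre of its foot. Do not disturb.
- brush: Bystander: paint brush, 189 mm long, 11 mm thick, lying on the table beside the holder's left edge. Do not disturb.
Things that resemble listed ones, but are neither listed nor needed, are in the scene too. Leave any red look-alike of the panel alone.

How it is judged:
By the outcome, as a careful person would: the job done as asked, in the order asked, and still so for the second after the job is handed in, with the robot touching nothing.
It also fails if it takes over 35 s, if anything falls off the work surface, if the arm or the gripper's body presses on something with over 40 N, if the wrist force passes 120 N, or if a joint passes its speed limit or range.

## Working session

There is one attempt and no reset: what is moved stays moved. The work goes in short steps, each a Python script; the robot and the scene stay as the last script left them, time stands still between calls to the robot, and variables do not carry over. Pictures are saved under pics/ and viewed, at most 10 in all, crops included, and the job is handed in when it is done.

```bash
mkdir -p pics
python3 - <<'E'
from station import *
import cv2
for c in("top","scene"):
    im=get_image(c); cv2.imwrite(f"pics/{c}0.png",im[:,:,::-1])
    k=get_calibration(c); print(c,k)
    for n in("holder","window","catch_top","panel","clamp","cup","bottle","brush"):
        try: print(n,[(round(d["score"],2),[round(float(v)) for v in d["extent"]]) for d in spot_in(n,c)[:4]])
        except Exception as e: print(n,e)
o=get_obs(); print(o["t"],o["ee_rot"],o["tcp_pos"],o["grip_width"]);
E
```

```text
top {'fx': 435.0083905967165, 'fy': 435.0083905967165, 'cx': 321.20294564736867, 'cy': 240.73099343503802, 'R': array([[ 0.02449613, -0.99879002,  0.04264314],
       [-0.99163794, -0.02968281, -0.12559114],
       [ 0.12670494, -0.03921006, -0.99116519]]), 't': array([  5.5902295 , 463.25048243, 900.85559247])}
holder [(0.98, [320, 211, 156, 166])]
window [(0.74, [331, 172, 94, 56]), (0.18, [236, 216, 30, 75])]
catch_top [(0.53, [337, 165, 18, 22])]
panel [(0.74, [314, 228, 95, 86]), (0.69, [457, 344, 92, 101])]
clamp [(0.9, [332, 174, 89, 57]), (0.28, [315, 228, 96, 85])]
cup [(0.97, [228, 136, 42, 50])]
bottle [(0.98, [426, 216, 36, 28]), (0.2, [313, 229, 96, 86])]
brush [(0.76, [236, 214, 28, 69])]
scene {'fx': 615.7570389353797, 'fy': 615.7570389353797, 'cx': 321.4864188615686, 'cy': 238.00039286952412, 'R': array([[ 0.44156307, -0.89682002, -0.02712749],
       [-0.37208837, -0.15552373, -0.91507519],
       [ 0.81643879,  0.41415724, -0.40236984]]), 't': array([-152.60385245,  220.61091115, 1132.90183997])}
holder [(0.92, [345, 243, 154, 72])]
window [(0.72, [362, 226, 59, 19])]
catch_top [(0.55, [374, 223, 13, 9])]
panel [(0.92, [335, 243, 83, 36]), (0.67, [425, 323, 99, 61])]
clamp [(0.92, [365, 227, 58, 24])]
cup [(0.89, [303, 200, 30, 44])]
bottle [(0.69, [430, 239, 23, 55]), (0.31, [346, 242, 147, 69])]
brush []
0.9 [ 1.79997939e+02 -8.83669687e-04  1.64309550e+02] [169.0021507  601.73690623 231.34123465] 85.52086891059786
```

View pics/top0.png

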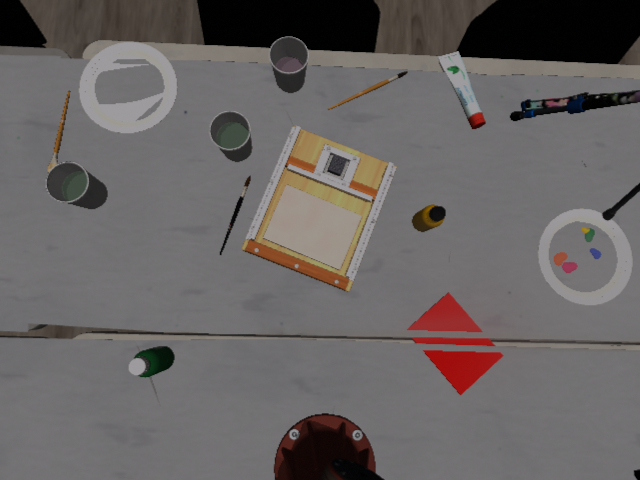

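View pics/scene0.png

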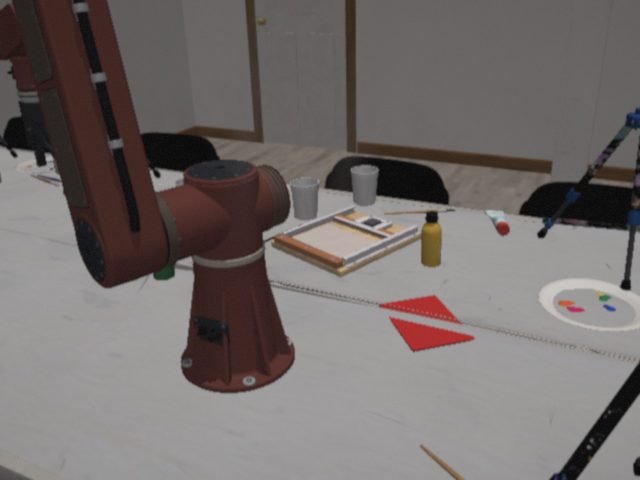

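The top view shows the holder at about (320,211). The clamp window and dark catch are at (338,165), the white panel at (314,228) and the ledge at the lower left, (297,265). Possible look-alikes are the red panel at (457,344), the extra cup at (69,183), the brushes at (60,130) and (368,90), and the green bottle at (152,361). I choose the clamp in the holder and check it in a crop.

```bash
cat > h.py <<'E'
from station import *
import numpy as np, cv2
def ray(c,uv,z):
    k=get_calibration(c); R,t=k["R"],k["t"]
    d=R.T@np.array([(uv[0]-k["cx"])/k["fx"],(uv[1]-k["cy"])/k["fy"],1]); o=-R.T@t
    return o+d*(z-o[2])/d[2]
def proj(c,X):
    k=get_calibration(c); p=(k["R"]@np.asarray(X,float).T).T+k["t"]
    return np.c_[p[:,0]/p[:,2]*k["fx"]+k["cx"],p[:,1]/p[:,2]*k["fy"]+k["cy"]]
E
python3 - <<'E'
from h import *
im=get_image("top")
cv2.imwrite("pics/crop1.png",cv2.resize(im[120:295,235:405],None,fx=3.4,fy=3.4,interpolation=cv2.INTER_CUBIC)[:,:,::-1])
for n in("catch_top","holder","panel","clamp","cup","bottle","brush"):
    r=regions_of(n,"top")
    if not r: print(n,"none"); continue
    m=r[0]["region"].astype(np.uint8); pts=cv2.findNonZero(m)
    print(n,r[0]["score"],cv2.minAreaRect(pts),np.round(pts.reshape(-1,2).mean(0),1))
E
```

```text
catch_top 0.71 ((336.62066650390625, 164.94827270507812), (14.484235763549805, 18.012447357177734), 21.801406860351562) [336.5 165.1]
holder 0.62 ((319.5721740722656, 207.5934600830078), (116.486328125, 136.244873046875), 21.370620727539062) [323.1 200. ]
panel 0.68 ((312.5121765136719, 226.52944946289062), (84.6688461303711, 59.8404655456543), 22.520565032958984) [312.6 226.7]
clamp 0.59 ((335.6470947265625, 166.95950317382812), (95.29911041259766, 36.82600402832031), 21.476791381835938) [333.8 172. ]
cup 0.75 ((230.0896759033203, 136.0758819580078), (51.322113037109375, 43.34974670410156), 85.2363510131836) [232.  134.3]
bottle 0.74 ((428.9000244140625, 216.80003356933594), (22.807889938354492, 34.882659912109375), 63.43495178222656) [428.9 217. ]
brush 0.74 ((234.64791870117188, 213.6875762939453), (7.0102763175964355, 81.33798217773438), 20.136302947998047) [236.5 209.9]
```

View pics/crop1.png

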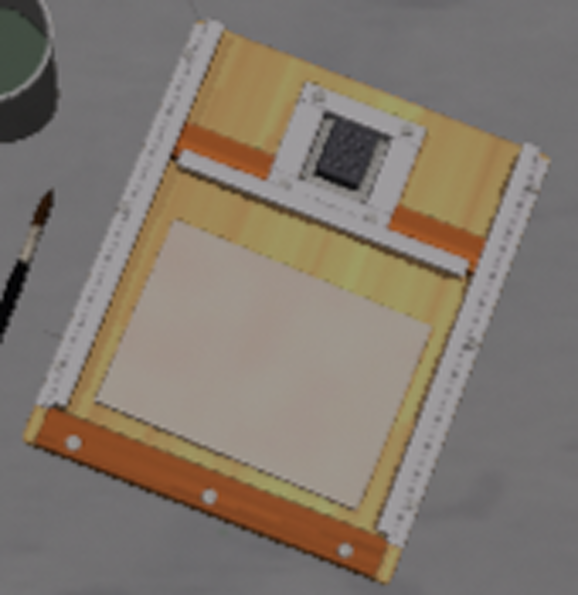

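The crop shows the pad centre near crop (352,153), the plate's rear corners at (305,82) and (427,128), the ledge along the lower left, and an open gap between panel and bar. I'll fit the holder pose to these points.

Run:
```python
from h import *
from scipy.optimize import least_squares
P=np.array([[-143,125,23],[-143,-125,23],[157,103,41],[157,-103,41],[104.5,0,38],[139,42,35],[139,-42,35]],float)
uv=np.array([[25,440],[387,582],[224,30],[525,145],[352,153],[305,82],[427,128]])/3.4+[235,120]
def W(p,P=P):
    c,s=np.cos(p[2]),np.sin(p[2]); return np.c_[p[0]+c*P[:,0]-s*P[:,1],p[1]+s*P[:,0]+c*P[:,1],P[:,2]]
f=lambda p:(proj("top",W(p))-uv).ravel()
g=ray("top",(319,209),30)
s=least_squares(f,[g[0],g[1],-.4])
print(s.x,np.degrees(s.x[2]),np.round(s.fun.reshape(-1,2),1))
Q=W(s.x,np.array([[101,0,35],[104.5,0,38],[-122,0,39]],float)); print(Q,proj("scene",Q))
np.save("pose.npy",s.x)
print("cup",ray("top",(228,136),60),"bot",ray("top",(426,216),70),"pan",ray("top",(313,227),31))
for dy in(180,0):
    y=np.degrees(s.x[2])+dy; y=(y+180)%360-180
    for z in(150,24):
        for x in (97,10):
            q=W(s.x,np.array([[x,0,z]],float))[0]; print(y,z,x,solve_ik(q,[180,0,y]))
# overlay
from cv2 import circle
im=get_image("scene")[:,:,::-1].copy()
c=[[-143,125,23],[-143,-125,23],[157,-125,23],[157,125,23]]
cv2.polylines(im,[np.round(proj("scene",W(s.x,np.array(c,float)))).astype(int)],True,(0,255,0),1)
w=[[85.5,15,38],[85.5,-15,38],[123.5,-15,38],[123.5,15,38]]
cv2.polylines(im,[np.round(proj("scene",W(s.x,np.array(w,float)))*1).astype(int)],True,(0,0,255),1)
cv2.imwrite("pics/sc1.png",cv2.resize(im[190:290,260:440],None,fx=4,fy=4,interpolation=cv2.INTER_CUBIC))
```

```text
[ 5.29491837e+02  2.32206959e+01 -3.47011614e-01] -19.882300907278776 [[-1.9  1.1]
 [ 1.   2.3]
 [ 1.1 -2.9]
 [ 0.7 -2.3]
 [-1.2  0.2]
 [ 0.2  0.3]
 [ 0.1  0.8]]
[[624.4715528  -11.12830037  35.        ]
 [627.7629291  -12.31861212  38.        ]
 [414.76386297  64.71156268  39.        ]] [[371.59859479 222.059246  ]
 [372.49251117 220.63480519]
 [309.62843052 246.5267286 ]]
cup [675.87857017 221.73051839  60.        ] bot [ 516.04721967 -196.94301751   70.        ] pan [491.77131104  36.55885749  31.        ]
160.11769909272124 150 97 [ -7.37602288  16.39557924  96.7788256    0.          66.82559516
 -77.49372197]
160.11769909272124 150 10 [ -5.35216145   6.95376588 108.01221788   0.          65.03401624
 -75.46986054]
160.11769909272124 24 97 [ -7.37602288  25.97163385  99.61823302   0.          54.41013313
 -77.49372197]
160.11769909272124 24 10 [ -5.35216145  17.89382437 111.06641757   0.          51.03975805
 -75.46986054]
-19.88230090727876 150 97 [-7.37602288e+00  1.63955792e+01  9.67788256e+01 -2.54444375e-14
  6.68255952e+01  1.02506278e+02]
-19.88230090727876 150 10 [-5.35216145e+00  6.95376588e+00  1.08012218e+02 -2.54444375e-14
  6.50340162e+01  1.04530139e+02]
-19.88230090727876 24 97 [-7.37602288e+00  2.59716338e+01  9.96182330e+01 -2.54444375e-14
  5.44101331e+01  1.02506278e+02]
-19.88230090727876 24 10 [-5.35216145e+00  1.78938244e+01  1.11066418e+02 -2.54444375e-14
  5.10397581e+01  1.04530139e+02]
```

View pics/sc1.png

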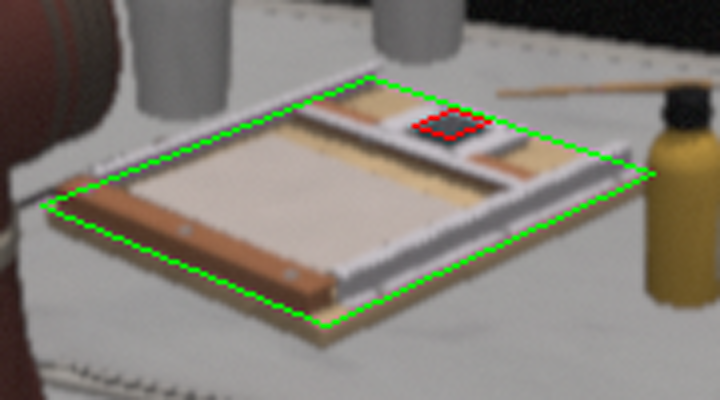

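The scene overlay agrees with the catch to about 2 mm, so I move above it with the fingers shut and check.

```bash
cat >> h.py <<'E'
p=np.load("pose.npy"); YAW=np.degrees(p[2])+180
def H(x,y,z): 
    c,s=np.cos(p[2]),np.sin(p[2]); return [p[0]+c*x-s*y,p[1]+s*x+c*y,z]
def inv(q):
    c,s=np.cos(p[2]),np.sin(p[2]); d=np.array(q)-[p[0],p[1],0]; return np.array([c*d[0]+s*d[1],-s*d[0]+c*d[1],d[2]])
def FH():
    o=get_obs(); f=o["wrist_force"]; c,s=np.cos(p[2]),np.sin(p[2])
    return np.round([o["t"],*inv(o["tcp_pos"]),c*f[0]+s*f[1],-s*f[0]+c*f[1],f[2]],2)
E
python3 - <<'E'
from h import *
grip(0)
goto(H(98,0,160),[180,0,YAW]); move_l(H(98,0,48)); wait(.2)
print(FH(),get_obs()["grip_width"])
a=get_image("top");b=get_image("scene")
t=cv2.resize(a[120:220,270:390],(480,400),interpolation=cv2.INTER_CUBIC);s=cv2.resize(b[170:270,320:400],(320,400),interpolation=cv2.INTER_CUBIC)
cv2.imwrite("pics/n1.png",np.hstack([t,s])[:,:,::-1])
E
```

```text
[ 5.92 99.18  0.28 49.55 -0.47 -0.13  0.53] -0.07252995681910729
```

View pics/n1.png

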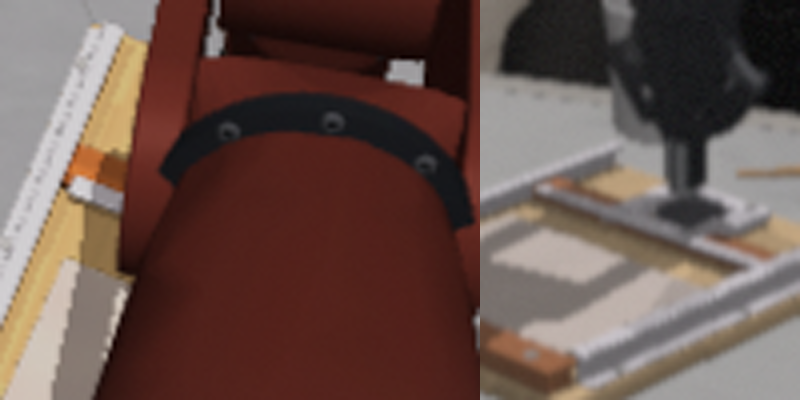

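The scene crop shows the fingertips at (685,190), directly above the dark catch pad at (690,212) and inside the window. The top view is hidden by the arm. Next I press down with force feedback.

Run:
```python
from h import *
z=44
move_l(H(97,0,z),speed=60)
while True:
    r=FH(); print(z,r)
    if r[6]>14 or z<=20 or (r[3]>33 and r[6]>9) : break
    z-=2 if r[3]>28 else 1
    move_l(H(97,0,z),speed=40); wait(.08)
wait(.2); print(z,FH())
```

```text
44 [ 6.270e+00  9.644e+01 -1.400e-01  4.349e+01 -4.000e-02  1.500e-01
 -8.700e-01]
42 [ 6.600e+00  9.697e+01 -0.000e+00  4.191e+01 -9.000e-02  1.740e+00
 -2.300e-01]
40 [ 6.930e+00  9.695e+01 -1.000e-02  3.993e+01 -1.000e+00 -3.100e-01
 -2.800e-01]
38 [ 7.270e+00  9.722e+01  2.000e-02  3.813e+01 -3.000e-02  6.600e-01
  7.200e-01]
36 [ 7.600e+00  9.724e+01  5.000e-02  3.642e+01 -6.500e-01 -1.800e-01
  4.560e+00]
34 [ 7.930e+00  9.729e+01  7.000e-02  3.424e+01  4.200e-01 -4.600e-01
  4.970e+00]
32 [ 8.270e+00  9.729e+01  4.000e-02  3.232e+01 -4.500e-01  3.300e-01
  5.650e+00]
30 [ 8.600e+00  9.728e+01  8.000e-02  3.043e+01 -2.200e-01  2.600e-01
  6.280e+00]
28 [ 8.930e+00  9.726e+01  7.000e-02  2.857e+01 -2.300e-01 -5.900e-01
  6.450e+00]
26 [ 9.270e+00  9.727e+01  6.000e-02  2.669e+01 -1.300e+00 -9.100e-01
  6.690e+00]
25 [ 9.600e+00  9.724e+01  4.000e-02  2.576e+01 -8.400e-01 -4.400e-01
  7.080e+00]
24 [ 9.930e+00  9.727e+01  4.000e-02  2.482e+01 -1.740e+00 -4.100e-01
  7.740e+00]
23 [ 1.027e+01  9.726e+01  8.000e-02  2.404e+01 -1.230e+00 -3.000e-01
  8.070e+00]
22 [10.6  97.31  0.1  24.   -4.52 -0.88 13.49]
21 [ 1.093e+01  9.733e+01  7.000e-02  2.394e+01 -6.870e+00 -1.710e+00
  1.795e+01]
21 [ 1.113e+01  9.730e+01  7.000e-02  2.390e+01 -7.010e+00 -6.900e-01
  1.750e+01]
```

The catch bottoms at z = 24.0 as expected. Now I push the clamp, easing the press to about 13 N.

Run:
```python
from h import *
move_l(H(97,0,22),speed=30)
x=97; 
while x>76:
    x-=1.5; move_l(H(x,0,22),speed=25); r=FH(); print(x,r)
    if abs(r[4])>30 or r[3]<23.3: break
```

```text
95.5 [ 1.163e+01  9.725e+01  7.000e-02  2.402e+01 -4.000e-01 -8.900e-01
  1.004e+01]
94.0 [ 1.188e+01  9.723e+01  9.000e-02  2.430e+01  1.670e+00 -1.100e+00
  7.890e+00]
92.5 [12.13 97.04  0.14 24.82  3.29 -1.56  7.46]
91.0 [12.38 96.3   0.24 25.11  4.31 -1.69  7.58]
89.5 [12.63 95.04  0.41 25.26  3.85 -1.42  7.6 ]
88.0 [12.88 93.62  0.53 25.29  4.66 -0.86  7.07]
86.5 [13.13 92.13  0.62 25.28  4.36 -0.23  7.37]
85.0 [13.38 90.92  0.69 25.44  5.08  0.58  7.68]
83.5 [13.63 90.08  0.72 25.57  6.75 -0.    7.27]
82.0 [13.88 88.81  0.74 25.69  6.59 -0.14  7.81]
80.5 [14.13 87.39  0.73 25.74  7.33 -0.13  7.84]
79.0 [14.38 85.96  0.76 25.79  6.31 -1.1   7.97]
77.5 [14.63 84.45  0.78 25.8   7.1  -0.57  8.2 ]
76.0 [14.88 82.96  0.78 25.8   6.17 -0.52  7.77]
```

The clamp has moved about 7 mm with its rear rim over the catch. I press a little deeper, push on past the catch, then continue at plate height.

Run:
```python
from h import *
move_l(H(74,0,20),speed=25); print(FH())
move_l(H(71,0,20),speed=25); print(FH())
x=68; move_l(H(x,0,25),speed=40); print(FH())
px=99
while x>18:
    x-=3; move_l(H(x,0,26),speed=30); r=FH(); print(x,r)
    if r[4]>35 or r[3]>33 or r[3]<23.5: break
    if r[1]<36.5 and px-r[1]<.8: break
    px=r[1]
```

```text
[15.15 81.55  0.91 24.11  6.35  0.2   7.73]
[15.42 76.55  0.76 23.09  5.01  0.09  6.99]
[15.71 70.97  0.3  26.05  5.01  0.19  1.75]
65 [1.597e+01 6.700e+01 2.100e-01 2.641e+01 4.930e+00 1.000e-02 1.040e+00]
62 [16.22 63.8   0.23 26.38  4.99  0.99  1.38]
59 [16.47 60.61  0.22 26.33  5.51  0.99  1.84]
56 [16.72 57.44  0.21 26.28  5.6   0.12  0.28]
53 [16.97 54.28  0.21 26.26  4.69  0.82 -0.08]
50 [17.22 51.33  0.2  26.27  5.01  0.65  0.26]
47 [1.747e+01 4.850e+01 2.100e-01 2.629e+01 5.110e+00 1.300e+00 1.000e-02]
44 [17.72 45.55  0.21 26.28  4.84  0.34  1.1 ]
41 [17.97 42.55  0.2  26.28  5.64 -0.22  0.21]
38 [18.22 39.52  0.21 26.26  4.75  0.96  0.79]
35 [ 1.847e+01  3.488e+01  6.000e-02  2.584e+01  2.780e+00 -3.000e-02
  8.000e-02]
32 [18.72 34.79  0.06 26.02  9.86  1.07 -4.49]
```

The push force dropped near x = 37, when the catch was released, and the clamp then stalled at 34.8, about 56 mm of travel, so it is home. I seat it gently, back off, lift and look.

Run:
```python
from h import *
move_l(H(30,0,26),speed=30); wait(.15); print(FH())
move_l(H(40,0,27),speed=50); wait(.1); print(FH())
move_l(H(44,0,140),speed=120); print(FH())
goto([169,602,231],[180,0,164.3]); wait(.2); print(FH())
a=get_image("top");b=get_image("scene")
t=cv2.resize(a[120:295,235:405],None,fx=2.6,fy=2.6,interpolation=cv2.INTER_CUBIC);s=cv2.resize(b[190:290,330:408],(355,455),interpolation=cv2.INTER_CUBIC)
cv2.imwrite("pics/n2.png",np.hstack([t,s])[:,:,::-1])
```

```text
[19.12 34.78  0.09 26.18 13.68  0.95 -9.3 ]
[19.57 38.31 -0.22 26.18 -0.5   0.8   0.07]
[ 2.0660e+01  4.3100e+01 -2.1000e-01  1.3889e+02 -5.0000e-02 -2.4000e-01
  4.6000e-01]
[ 2.3420e+01 -5.3513e+02  4.2167e+02  2.3089e+02  5.0000e-02  3.6000e-01
 -6.9000e-01]
```

View pics/n2.png

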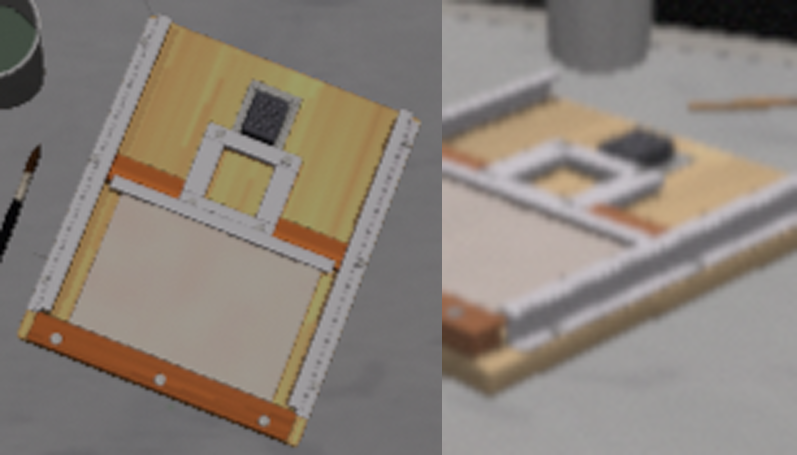

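The picture shows the catch up behind the clamp, at (266,115) in the top crop and standing proud at (640,148) in the scene crop. The panel lies flush against the ledge and under the bar's lip, and the cup and brush are where they were.

```bash
python3 -c "
from station import *
print(sign_off())"
```

```text
the job is handed in; nothing more can be done
None
```

The panel is locked home against the ledge, with the catch up behind the clamp and the arm clear; I handed the job in just after 23 s on the robot's clock, and the cup and brush showed no movement (the bottle was outside the final crop).

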